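# Let a lime out with the lever and ease the lid shut

### The job

Let the lime out of the chute dispenser into the terracotta bowl at its mouth: press the side lever right down with the fingertips so that the linked lid swings fully open, and keep it down until the lime lies in the bowl. Then ease the lever back up slowly, over about three seconds, so that the lid comes down fully shut without slamming, and let go. Do not touch the lime, the lid or the bowl, and leave the other kitchen things where they stand.

Things in the scene. Friction and masses are not known exactly. Their poses are not given: they have to be found in the camera images.
- dispenser: Fixed steel chute dispenser on a dark wooden base plate (110 x 370 x 6 mm). Origin: centre of the plate's underside, on the counter; z up. A 64 mm wide open-topped trough slopes down along the dispenser's -y to its mouth 55 mm out on -y, 85 mm high. A shaft parallel to x at y = 0, 152 mm high carries the lid (centre) and the lever (88 mm out on the -x side). Its fixed parts stay below 175 mm.
- lever (a joint): Lever turn, rad: 0 = up (rest, a spring holds it there), 0.46 = right down (stop). It is an arm on the dispenser's -x side that reaches 130 mm along the dispenser's +y from the shaft (shaft axis at dispenser x -88, y 0, z 152 mm) to a flat dark wooden pad, 44 x 48 x 8 mm, tilted 0.25 rad upward at rest and 0.21 rad downward at the stop. Pressing the pad takes about 4 N at first and 8 N at the end; let go, it snaps back up at once.
- lever_pad (a point): Centre of the top face of the lever's pad, about 190 mm above the counter at rest; it sinks some 59 mm to the stop. Moves with the lever. Axes as the dispenser's when at rest.
- lid (a joint): Lid turn, rad: 0 = shut (sloping 48 degrees down over the mouth), about 1.01 = fully open (raised just above level) with the lever right down. Linked to the lever: it turns 2.2 times as far.
- lid_lip (a point): Middle of the lid's free edge, 78 mm from the shaft. The lid is a steel plate 66 mm wide.
- lime_center (a point): Centre of the lime, a green ball 44 mm across, 55 g, that rests in the trough behind the shut lid and rolls out by itself once the lid is open.
- bowl: Loose open terracotta bowl, rim 120 mm across, 58 mm high, standing on the base plate under the mouth. Origin: centre of its underside.
- bowl_in (a point): Centre of that bowl's inner floor.
- mortar: Bystander: grey granite mortar, 132 mm across, 100 mm high. Origin under its centre.
- pestle: Bystander: pale wooden pestle standing upright, 46 mm across, 152 mm high. Origin under its centre.
- spoon_rest: Bystander: low stainless spoon rest, about 145 x 70 x 16 mm. Origin under its dish.
- scoop: Bystander: green plastic scoop, box 90 x 65 x 45 mm with an 85 mm handle. Origin under its box.
- tall_bowl: Bystander: tall terracotta mortar bowl, 124 mm across, 105 mm high, beyond the trough's upper end. Origin under its centre.
- sauce: Bystander: amber glass bottle, 60 mm across, 190 mm high. Origin under its centre.
- jar: Bystander: small glass jar, 64 mm across, 85 mm high. Origin under its centre.
Mind the look-alikes: they are no part of the job. Leave any blue look-alike of the bowl alone.

How it is judged (in metres and radians):
On the way, in this order (a step that is already met when the one before it is completed fails the run):
1. the lime lies in the bowl while the lever keeps the lid fully open (horizontal distance between lime_center and bowl_in below 0.05 m and z of lime_center in the frame of bowl below 0.06 m and value of joint lid above 0.85 rad), for 0.2 s.
2. the lid is shut again (value of joint lid below 0.06 rad), for 0.2 s.
At the end, for the whole second after the job is handed in: The lime lies in the terracotta bowl (centre within 50 mm of the bowl's axis and less than 60 mm above its underside), at rest; the bowl stands upright within 30 mm of where it was; the lid is shut (below 0.06 rad) and the lever up (below 0.03 rad) (horizontal distance between lime_center and bowl_in below 0.05 m and z of lime_center in the frame of bowl below 0.06 m and value of joint lid below 0.06 rad and value of joint lever below 0.03 rad and linear speed of lime below 0.05 m/s and distance of bowl from where it was at the start of the episode below 0.03 m and angle between bowl's own z axis and vertical below 0.15 rad); the robot touches nothing.
It fails at once if the lid slams: it closes faster than 1.5 rad/s (velocity of joint lid below -1.5 rad/s).
It fails at once if the robot touches the lime, the lid or the bowl (contact force between any of the fingers, the arm and lime above 0.5 N or contact force between any of the fingers, the arm and lid above 0.5 N or contact force between any of the fingers, the arm and bowl above 0.5 N).
It fails at once if the bowl is shifted by more than 30 mm (distance of bowl from where it was at the start of the episode above 0.03 m).
It fails at once if the lime or the bowl is lifted (height (world z) of lime_center above 0.15 m or height (world z) of bowl above 0.03 m).
It fails at once if another kitchen thing is shifted by more than 30 mm (distance of any of mortar, pestle, spoon_rest, scoop, tall_bowl, sauce, jar from where it was at the start of the episode above 0.03 m).
It also fails if it takes over 38 s, if anything falls off the work surface, if the arm or the gripper's body presses on something with over 40 N, if the wrist force passes 120 N, or if a joint passes its speed limit or range.

### The arm

A 7-joint arm with a two-finger parallel gripper is mounted at the origin on the work surface. World frame = base frame: x ahead of the robot, y to its left, z up, the work surface at z = 0. Lengths are in mm, angles in rad, forces in N, time in s.
With the tool pointing down it reaches from about 400 to 850 mm from the base axis. Payload 10.4 kg.
Tool frame: the origin (TCP) lies at the very end of the fingers, on their centre line; the grasp point (between the pads) lies 19 mm behind it (manip.hold_point_z is the z of the grasp point in the tool frame, in mm); z points along the fingers, y is the line along which they close (so a half turn about z gives the same grasp; the last joint's range is limited). The gripper opens to 85 mm and grips with 20 to 120 N. Pads are 22 mm wide; open, the fingers measure 114 mm over their backs; the gripper's body (76 mm by 85 mm) begins 54 mm behind the grasp point. The pads swing forward as they close: fully open they stand 13 mm farther back than shut.
Start: joints at [-1.229, 0.332, -0.065, 1.46, 0.022, 1.35, -0.088], TCP at [222.965, 583.899, 231.338] pointing down, gripper open.
Joint ranges: [-2.6, 2.6], [-0.5, 2.12], [-1.47, 1.34], [0.16, 2.42], [-1.27, 4.41], [0.06, 2.06], [-2.6, 2.6]. Speed limits (rad/s): [2.22, 2.22, 2.79, 2.79, 3.14, 3.14, 3.14].

### API

Orientations are given as a rotation vector (axis times angle).
In Python, from cell import manip gives the robot as it stands. The module is installed in compiled form; this text tells all that it offers.
- The arm moves only by the tool jog_arm, never from a script. Its arguments are lists of equal length, an entry for each row: "delta_pos": the shift along the world's x, y, z in mm, a list of three; "roll": the turn about the world's z in rad; "fingers": the finger opening in mm, from 0 to 85.4. A call has exactly 5 rows; each row shifts and turns the commanded pose from where the row before left it; what a row does not reach is not made up. A row lasts 1/12 s, in which the tool goes at most 41.7 mm and 7.16 degrees, less where a joint would pass 70% of its speed; a pose out of reach is approached as far as the arm can. A call is refused whole if a number of a shift passes 41.7 or a number of a turn 0.125, either way. A call with a gripper value outside its range is refused whole. The fingers move at their own pace and stop on an object; "grip_force" is the grip in N (left out, the last holds). Time passes only in rows, so rows that do not move let the fingers close, or fill a call up. It gives the time, the measured TCP pose, the force, the opening and the grip force at its end, in the units of the state.
- manip.get_state(): the state, without advancing time (a new reading comes with each control period).
- manip.snapshot(name): name is "scene" or "top" or "wrist"; returns the picture (480x640x3 uint8, red, green, blue); there is no depth.
- manip.get_calibration(name): a dict with "K" (3x3 intrinsics, pixels), "pose" (4x4, takes a point from camera to world coordinates). Camera axes: x right, y down, z forward; pixel columns grow to the right and rows downward; lengths in mm; the calibration is good to about 2 mm. A picture is of the moment at which its call begins: read the wrist's pose just before it. get_calibration takes no time and is no camera call; for the wrist camera it gives the pose at the moment of the call.
- manip.job_done(): hands the job in; it is judged then, once.
The state is a dict: "t": time; "joint_pos": joint angles; "qvel": joint speeds; "effort": joint torques, N m; "eef_pos": TCP position; "ee_rot": TCP orientation; "force": force on the tool from outside, world axes, zero at the start; "moment": the same for the moment, N m; "grip_width": opening from 0.0 (shut) to 1.0 (fully open); "gripper_force": force on a finger pad.
Only numpy, scipy, OpenCV 4.12 (cv2) and the standard library are available. Lean on these libraries where they do the work, as an engineer would, in place of code of your own. Each camera call takes 0.05 s, during which the arm holds its last target. There are 200 camera calls.

## Working session

There is one attempt and no reset: what is moved stays moved. The work goes in short steps, Python scripts to look and compute and a tool call to move; the robot and the scene stay as the last step left them, time stands still between calls to the robot, and variables do not carry over. Pictures are saved under pics/ and viewed, at most 10 in all, crops included, and the job is handed in when it is done.

Besides the shell and the picture viewer there is one more tool, called after "Request:" as name([rows], argument=value, ...), one row to a line, values as JSON. jog_arm: Moves the arm, as the interface text tells. Its arguments: {"type":"object","properties":{"delta_pos":{"type":"array","items":{"type":"array","items":{"type":"number"}}},"roll":{"type":"array","items":{"type":"number"}},"fingers":{"type":"array","items":{"type":"number"}},"grip_force":{"type":"number"}},"required":["delta_pos","roll","fingers"]}

```bash
mkdir -p pics; python3 - <<'E'
from cell import manip
import cv2
for n in("scene","top"):
    cv2.imwrite(f"pics/{n}0.png",manip.snapshot(n)[:,:,::-1]); c=manip.get_calibration(n); print(c["K"].round(1).tolist(),c["pose"].round(3).tolist())
s=manip.get_state();print(s)
E
```

```text
[[458.2, 0.0, 314.6], [0.0, 458.2, 237.5], [0.0, 0.0, 1.0]] [[-0.762, 0.503, -0.408, 956.68], [0.647, 0.596, -0.476, 406.105], [0.004, -0.626, -0.78, 891.049], [0.0, 0.0, 0.0, 1.0]]
[[558.3, 0.0, 321.7], [0.0, 558.3, 239.8], [0.0, 0.0, 1.0]] [[-0.003, -0.989, 0.151, 353.102], [-1.0, 0.001, -0.013, -49.721], [0.013, -0.151, -0.988, 1477.364], [0.0, 0.0, 0.0, 1.0]]
{'t': 0.1, 'joint_pos': array([-1.22858712,  0.33281637, -0.06471968,  1.46084263,  0.02159512,
        1.34991065, -0.08849338]), 'qvel': array([-3.25333845e-04, -3.26408165e-04, -8.05425312e-06, -1.14763349e-03,
        4.40005092e-05, -9.23664365e-04, -4.13190896e-04]), 'effort': array([ 5.42500948e-04, -6.26738119e+01,  4.86154330e-02, -3.92436826e+01,
        1.63924356e-02,  6.76850555e-03,  4.62305479e-05]), 'eef_pos': array([222.85299667, 583.56139036, 230.59775506]), 'ee_rot': array([-5.69768128e-01, -3.08930294e+00,  1.99173444e-03]), 'force': array([1.83693571, 0.19999774, 0.18504765]), 'moment': array([-0.04547803, -0.03549765, -0.03053728]), 'gripper_force': 0.0, 'grip_width': 0.9969141045563487}
```

View pics/scene0.png

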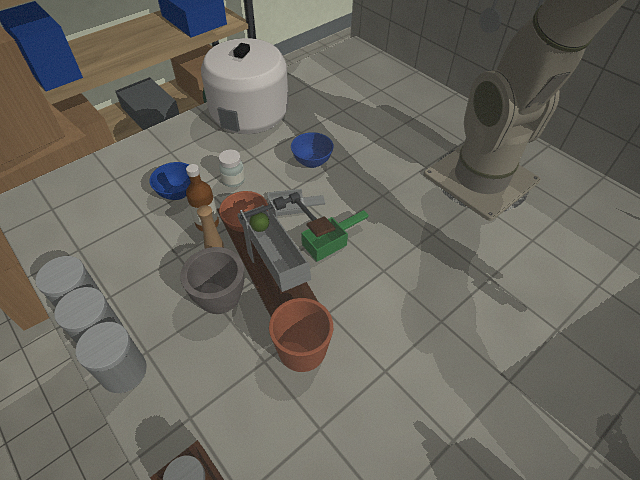

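View pics/top0.png

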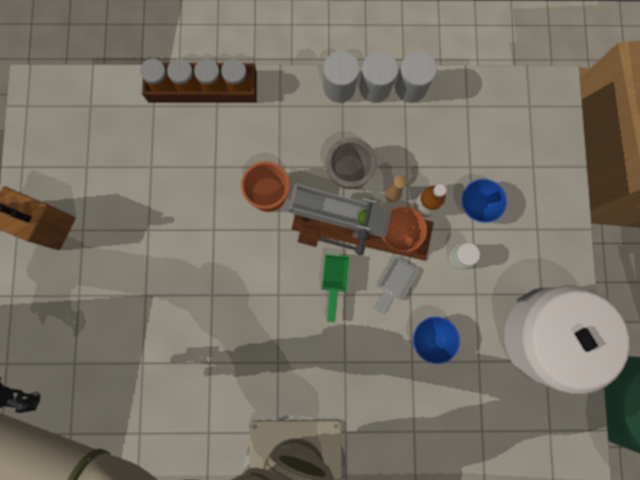

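The top view shows the dispenser's trough from (292,200) to (390,215). The terracotta bowl on the base plate is at (404,229), the lime at (364,216) and the lever pad around (309,232), on the robot's side. Look-alikes: two blue bowls at (484,200) and (436,340), and a tall terracotta bowl at (265,186). The bowl at (404,229) is the right one, because it stands on the plate under the mouth. I'll enlarge that area to confirm.

```bash
python3 - <<'E'
import cv2,numpy as np
a=cv2.imread("pics/top0.png")[160:280,270:450]; b=cv2.imread("pics/scene0.png")[170:290,220:400]
cv2.imwrite("pics/crop.png",np.vstack([cv2.resize(a,None,fx=2.5*1.0,fy=2.5,interpolation=2),cv2.resize(b,None,fx=2.5,fy=2.5,interpolation=2)]))
E
```

```text
(no output)
```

View pics/crop.png

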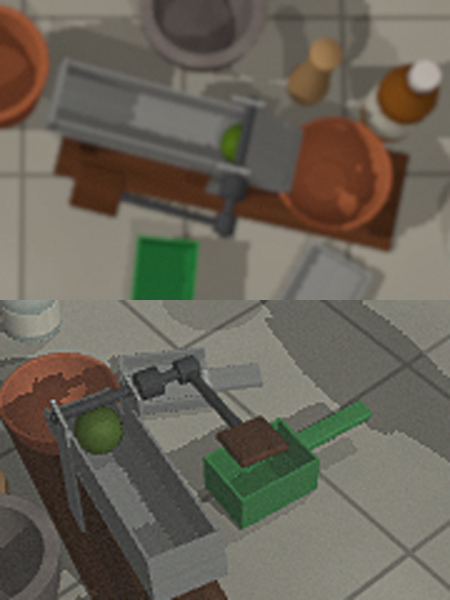

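The crop confirms the pad (dark wood, at the end of the lever arm) at top (309,237.6) and scene (321,226), with the lever's shaft end at top (360,247). The scoop stands low beside it.

```bash
python3 - <<'E'
from cell import manip
import numpy as np,cv2
C={n:manip.get_calibration(n) for n in("scene","top")}
P=[C[n]["K"]@np.linalg.inv(C[n]["pose"])[:3] for n in("scene","top")]
def tri(a,b):
    X=cv2.triangulatePoints(P[0],P[1],np.array(a,float),np.array(b,float));return (X[:3]/X[3]).ravel()
def onz(n,p,z):
    c=C[n];d=c["pose"][:3,:3]@np.linalg.inv(c["K"])@[*p,1];o=c["pose"][:3,3];return o+d*(z-o[2])/d[2]
print("pad",tri((321.2,226),(309.2,237.6)),onz("top",(309.2,237.6),190),onz("scene",(321.2,226),190))
print("shaftend",onz("top",(360.4,246.8),155), "bowl",onz("top",(403.6,228.8),64))
print("shaft far end",onz("top",(369,203),155))
# plate corners (top crop px): left-top(63,140)? bottom-left(55,172), right-bottom(390,249), right-top(409,155)
for p in((55,172),(390,249),(409,155)):print("plate",onz("top",(270+p[0]/2.5,160+p[1]/2.5),6))
E
```

```text
pad [556.36842362 -38.65816088 183.41717339] [554.7386713  -38.06253237 190.        ] [560.87779481 -35.56434125 190.        ]
shaftend [ 537.81545018 -160.28920831  155.        ] bowl [ 597.17247862 -279.82687159   64.        ]
shaft far end [ 644.95116226 -182.59210637  155.        ]
plate [607.40352105   9.56661996   6.        ]
plate [ 524.07277235 -346.84767454    6.        ]
plate [ 625.66417862 -370.49133815    6.        ]
```

Request:
jog_arm([
  [10, -18, 3],
  [16, -30, 3],
  [17, -32, 2],
  [17, -32, 2],
  [17, -32, 0],
], roll=[0.01, 0.01, 0.01, 0.01, 0.01], fingers=[0, 0, 0, 0, 0], grip_force=20)

```text
t: 0.52
eef_pos: [300.5, 438.3, 241.3]
ee_rot: [-0.491, -3.103, -0.0]
force: [0.3, 0.3, -0.3]
grip_width: 0.303
gripper_force: 0.0
```

Request:
jog_arm([
  [17, -32, 0],
  [17, -32, 0],
  [17, -32, 0],
  [17, -32, 0],
  [17, -32, 0],
], roll=[0.01, 0.01, 0.01, 0.01, 0.01], fingers=[0, 0, 0, 0, 0])

```text
t: 0.93
eef_pos: [385.3, 278.1, 241.2]
ee_rot: [-0.414, -3.114, -0.0]
force: [0.9, -0.0, -1.0]
grip_width: 0.0
gripper_force: 0.0
```

Request:
jog_arm([
  [17, -32, 0],
  [17, -32, 0],
  [17, -32, 0],
  [17, -32, 0],
  [17, -32, 0],
], roll=[0.01, 0.01, 0.01, 0, 0], fingers=[0, 0, 0, 0, 0])

```text
t: 1.35
eef_pos: [470.3, 118.1, 241.3]
ee_rot: [-0.368, -3.12, -0.0]
force: [-0.2, 0.4, 0.4]
grip_width: 0.004
gripper_force: 0.0
```

Request:
jog_arm([
  [18, -32, 0],
  [18, -32, 0],
  [18, -32, 0],
  [18, -32, 0],
  [16, -28, 0],
], roll=[0, 0, 0, 0, 0], fingers=[0, 0, 0, 0, 0])

```text
t: 1.77
eef_pos: [558.5, -38.5, 241.2]
ee_rot: [0.369, 3.12, -0.001]
force: [1.0, 0.7, 0.0]
grip_width: 0.0
gripper_force: 0.0
```

```bash
python3 - <<'E'
from cell import manip
import cv2,numpy as np
a=manip.snapshot("scene")[:,:,::-1][140:300,200:400];b=manip.snapshot("wrist")[:,:,::-1]
cv2.imwrite("pics/c2.png",np.hstack([cv2.resize(a,None,fx=2,fy=2,interpolation=2),cv2.resize(b,None,fx=.625,fy=2/3.)]))
print(manip.get_state()["eef_pos"])
E
```

```text
[558.85368082 -41.95938268 240.95748577]
```

View pics/c2.png

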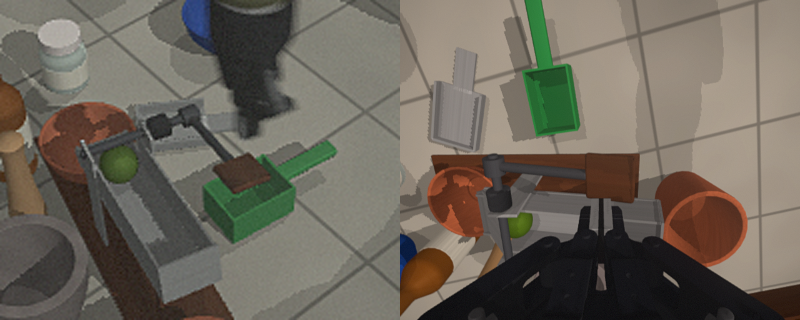

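The scene half shows the fingers hanging above the pad, and the wrist half shows the pad centre near (612,177) in the composite. I'll check that with the wrist calibration.

```bash
python3 - <<'E'
from cell import manip
import numpy as np
c=manip.get_calibration("wrist");o=c["pose"][:3,3]
for p in((612,177),(586,153),(639,153),(638,200),(585,198)):
    d=c["pose"][:3,:3]@np.linalg.inv(c["K"])@[(p[0]-400)/.625,p[1]*1.5,1]
    print(p,(o+d*(190-o[2])/d[2]).round(1))
print(manip.get_state()["eef_pos"])
E
```

```text
(612, 177) [558.  -31.6 190. ]
(586, 153) [531.1 -49.4 190. ]
(639, 153) [542.5  -3.2 190. ]
(638, 200) [585.8 -12.4 190. ]
(585, 198) [571.7 -61.4 190. ]
[558.85368082 -41.95938268 240.95748577]
```

Request:
jog_arm([
  [0, 5, -5],
  [0, 0, -10],
  [0, 0, -10],
  [0, 0, -10],
  [0, 0, -8],
], roll=[0, 0, 0, 0, 0], fingers=[0, 0, 0, 0, 0])

```text
t: 2.28
eef_pos: [557.2, -30.1, 196.6]
ee_rot: [-0.365, -3.119, -0.0]
force: [-0.2, 0.8, -0.0]
grip_width: -0.002
gripper_force: 0.0
```

Request:
jog_arm([
  [0, 0, -4],
  [0, 0, -4],
  [0, 0, -4],
  [0, 0, -4],
  [0, 0, -4],
], roll=[0, 0, 0, 0, 0], fingers=[0, 0, 0, 0, 0])

```text
t: 2.7
eef_pos: [558.5, -30.8, 178.6]
ee_rot: [0.367, 3.119, 0.001]
force: [0.3, 2.5, 4.6]
grip_width: -0.003
gripper_force: 2.0
```

Request:
jog_arm([
  [0, -1, -5],
  [0, -1, -5],
  [0, 0, -5],
  [0, 0, -5],
  [0, 0, -5],
], roll=[0, 0, 0, 0, 0], fingers=[0, 0, 0, 0, 0])

```text
t: 3.12
eef_pos: [558.5, -32.8, 153.3]
ee_rot: [0.367, 3.119, 0.001]
force: [0.9, 3.9, 6.8]
grip_width: -0.003
gripper_force: 3.3
```

Request:
jog_arm([
  [0, 0, -4],
  [0, 0, -4],
  [0, 0, -4],
  [0, 0, -3],
  [0, 0, -3],
], roll=[0, 0, 0, 0, 0], fingers=[0, 0, 0, 0, 0])

```text
t: 3.53
eef_pos: [558.3, -33.7, 135.4]
ee_rot: [0.369, 3.119, -0.001]
force: [-0.6, 0.6, 8.3]
grip_width: -0.001
gripper_force: 3.9
```

Request:
jog_arm([
  [0, 0, -2],
  [0, 0, -2],
  [0, 0, -1],
  [0, 0, -1],
  [0, 0, 0],
], roll=[0, 0, 0, 0, 0], fingers=[0, 0, 0, 0, 0])

```text
t: 3.95
eef_pos: [558.3, -34.3, 131.2]
ee_rot: [0.37, 3.119, 0.0]
force: [-9.0, -0.9, 25.0]
grip_width: -0.001
gripper_force: 12.1
```

Request:
jog_arm([
  [0, 0, 0],
  [0, 0, 0],
  [0, 0, 0],
  [0, 0, 0],
  [0, 0, 0],
], roll=[0, 0, 0, 0, 0], fingers=[0, 0, 0, 0, 0])

```text
t: 4.37
eef_pos: [558.4, -34.3, 131.2]
ee_rot: [0.37, 3.118, 0.0]
force: [-8.2, -0.4, 25.0]
grip_width: 0.002
gripper_force: 11.9
```

Request:
jog_arm([
  [0, 0, 0],
  [0, 0, 0],
  [0, 0, 0],
  [0, 0, 0],
  [0, 0, 0],
], roll=[0, 0, 0, 0, 0], fingers=[0, 0, 0, 0, 0])

```text
t: 4.78
eef_pos: [558.4, -34.3, 131.2]
ee_rot: [0.37, 3.118, 0.0]
force: [-8.2, -0.0, 25.2]
grip_width: 0.002
gripper_force: 11.9
```

```bash
python3 - <<'E'
from cell import manip
import cv2,numpy as np
a=manip.snapshot("scene")[:,:,::-1][140:300,200:400];b=manip.snapshot("top")[:,:,::-1][160:280,270:450]
cv2.imwrite("pics/c3.png",np.hstack([cv2.resize(a,(400,320),interpolation=2),cv2.resize(b,(400,320),interpolation=2)]))
E
```

```text
(no output)
```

View pics/c3.png

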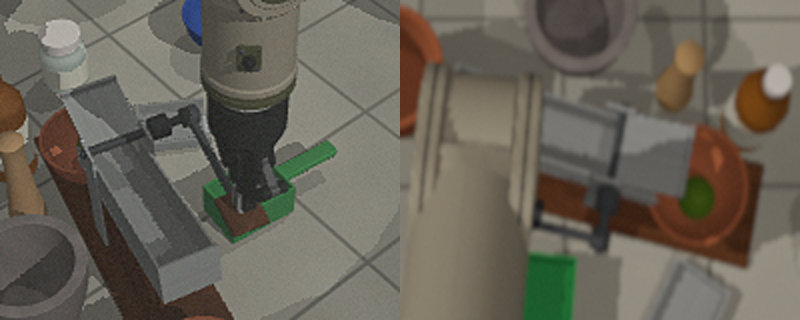

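The lime lies in the bowl (right half, at (697,198)) and the lid is raised. I'll hold a little longer, then ease up.

Request:
jog_arm([
  [0, 0, 0],
  [0, 0, 0],
  [0, 0, 0],
  [0, 0, 0],
  [0, 0, 0],
], roll=[0, 0, 0, 0, 0], fingers=[0, 0, 0, 0, 0])

```text
t: 5.3
eef_pos: [558.4, -34.3, 131.2]
ee_rot: [0.37, 3.118, 0.0]
force: [-8.3, 0.1, 24.9]
grip_width: -0.001
gripper_force: 11.9
```

Request:
jog_arm([
  [0, 0, 1],
  [0, 0, 1.5],
  [0, 0, 1.5],
  [0, 0, 1.5],
  [0, 0, 1.5],
], roll=[0, 0, 0, 0, 0], fingers=[0, 0, 0, 0, 0])

```text
t: 5.72
eef_pos: [558.3, -33.6, 136.7]
ee_rot: [0.368, 3.119, -0.0]
force: [-0.1, 2.1, 6.7]
grip_width: -0.002
gripper_force: 3.8
```

Request:
jog_arm([
  [0, 0, 1.5],
  [0, 0, 1.5],
  [0, 0, 1.5],
  [0, 0, 1.5],
  [0, 0, 1.5],
], roll=[0, 0, 0, 0, 0], fingers=[0, 0, 0, 0, 0])

```text
t: 6.13
eef_pos: [558.4, -33.0, 144.1]
ee_rot: [0.368, 3.119, 0.001]
force: [0.9, 3.0, 6.2]
grip_width: 0.002
gripper_force: 3.6
```

Request:
jog_arm([
  [0, 0, 1.5],
  [0, 0, 1.5],
  [0, 0, 1.5],
  [0, 0, 1.5],
  [0, 0, 1.5],
], roll=[0, 0, 0, 0, 0], fingers=[0, 0, 0, 0, 0])

```text
t: 6.55
eef_pos: [558.4, -32.8, 151.6]
ee_rot: [0.367, 3.119, 0.001]
force: [0.4, 2.3, 6.8]
grip_width: 0.002
gripper_force: 3.3
```

Request:
jog_arm([
  [0, 0, 1.5],
  [0, 0, 1.5],
  [0, 0, 1.5],
  [0, 0, 1.5],
  [0, 0, 1.5],
], roll=[0, 0, 0, 0, 0], fingers=[0, 0, 0, 0, 0])

```text
t: 6.97
eef_pos: [558.4, -33.0, 159.0]
ee_rot: [0.368, 3.119, 0.001]
force: [1.1, 2.8, 6.3]
grip_width: -0.001
gripper_force: 2.8
```

Request:
jog_arm([
  [0, 0, 1.5],
  [0, 0, 1.5],
  [0, 0, 1.5],
  [0, 0, 1.5],
  [0, 0, 1.5],
], roll=[0, 0, 0, 0, 0], fingers=[0, 0, 0, 0, 0])

```text
t: 7.38
eef_pos: [558.2, -33.5, 166.4]
ee_rot: [0.368, 3.119, -0.0]
force: [0.7, 1.0, 4.0]
grip_width: -0.0
gripper_force: 2.5
```

Request:
jog_arm([
  [0, 0, 1.5],
  [0, 0, 1.5],
  [0, 0, 1.5],
  [0, 0, 1.5],
  [0, 0, 1.5],
], roll=[0, 0, 0, 0, 0], fingers=[0, 0, 0, 0, 0])

```text
t: 7.8
eef_pos: [557.9, -34.1, 173.9]
ee_rot: [0.369, 3.12, -0.001]
force: [0.6, -3.3, 4.1]
grip_width: -0.002
gripper_force: 2.1
```

Request:
jog_arm([
  [0, 0, 1.5],
  [0, 0, 1.5],
  [0, 0, 1.5],
  [0, 0, 1.5],
  [0, 0, 1.5],
], roll=[0, 0, 0, 0, 0], fingers=[0, 0, 0, 0, 0])

```text
t: 8.22
eef_pos: [557.7, -33.1, 181.3]
ee_rot: [-0.368, -3.119, 0.0]
force: [-1.1, -2.7, 3.3]
grip_width: 0.004
gripper_force: 1.8
```

Request:
jog_arm([
  [0, 0, 1.5],
  [0, 0, 1.5],
  [0, 0, 1.5],
  [0, 0, 1.5],
  [0, 0, 1.5],
], roll=[0, 0, 0, 0, 0], fingers=[0, 0, 0, 0, 0])

```text
t: 8.63
eef_pos: [557.9, -33.0, 188.9]
ee_rot: [-0.368, -3.12, -0.0]
force: [-0.9, -2.6, 2.8]
grip_width: 0.0
gripper_force: 1.6
```

Request:
jog_arm([
  [0, 0, 1.5],
  [0, 0, 1.5],
  [0, 0, 1.5],
  [0, 0, 1.5],
  [0, 0, 1.5],
], roll=[0, 0, 0, 0, 0], fingers=[0, 0, 0, 0, 0])

```text
t: 9.05
eef_pos: [557.9, -32.4, 196.2]
ee_rot: [-0.367, -3.12, -0.001]
force: [0.2, -0.6, 0.4]
grip_width: -0.0
gripper_force: 0.0
```

Contact is lost at about 195, with the lever up. I'll lift clear and look.

Request:
jog_arm([
  [0, 0, 5],
  [0, 0, 10],
  [0, 0, 15],
  [0, 0, 15],
  [0, 0, 10],
], roll=[0, 0, 0, 0, 0], fingers=[0, 0, 0, 0, 0])

```text
t: 9.47
eef_pos: [558.5, -33.1, 253.6]
ee_rot: [0.368, 3.118, 0.001]
force: [0.2, 0.2, -0.5]
grip_width: 0.004
gripper_force: 0.0
```

Request:
jog_arm([
  [0, 0, 5],
  [0, 0, 0],
  [0, 0, 0],
  [0, 0, 0],
  [0, 0, 0],
], roll=[0, 0, 0, 0, 0], fingers=[0, 0, 0, 0, 0])

```text
t: 9.88
eef_pos: [557.6, -33.1, 255.5]
ee_rot: [-0.368, -3.119, 0.0]
force: [0.1, 0.3, -0.3]
grip_width: 0.004
gripper_force: 0.0
```

```bash
python3 - <<'E'
from cell import manip
import cv2,numpy as np
a=manip.snapshot("scene")[:,:,::-1][140:300,200:400];b=manip.snapshot("top")[:,:,::-1][160:280,270:450]
cv2.imwrite("pics/c4.png",np.hstack([cv2.resize(a,(400,320),interpolation=2),cv2.resize(b,(400,320),interpolation=2)]))
E
```

```text
(no output)
```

View pics/c4.png

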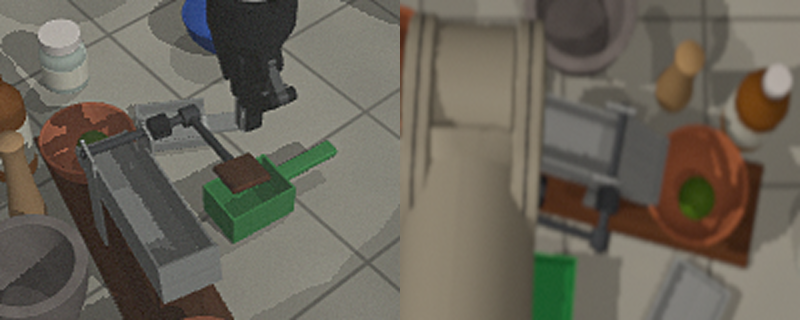

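The lime lies in the bowl at (696,198), the lid is shut, the lever is up and the arm is clear of everything.

```bash
python3 -c "
from cell import manip
print(manip.job_done())"
```

```text
the job is handed in; nothing more can be done
None
```

The lime is in the terracotta bowl, the lid came down slowly and is shut, the lever is up, and the arm was clear when I handed the job in; no verdict was returned.

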